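# Edge a test plate out of its drying bay and lay it on the reading stand

## Task

The white ceramic test plate lies sunk in its sloping steel drying bay, where its sides cannot be gripped. Press it down on its top until it meets the hard deck under its sprung strips, and slide it so, gently pressed, out through the bay's open end until about a third of it overhangs while it still rests in the bay, then pinch the overhanging end by its two long sides, lift it away and lay it gently, flat, centred and lined up lengthwise, on the black top of the reading stand. The ceramic cracks if it is pressed hard against the bay or the stand, so feel your way; keep it about level, never drop it, and leave everything else on the bench where it stands.

Things in the scene. Friction and masses are not known exactly. Their poses are not given: they have to be found in the camera images.
- tile_center (a point): Centre (half-way up) of the loose white ceramic test plate, grey circles printed on its flat top: 150 mm long (its x axis), 64 wide (y), 8 thick (z), 0.15 to 0.3 kg. It starts in the bay, -x end towards the open end, sloping with it (0.06 rad, open end higher). Pressed lightly, it sticks to the bay's rubber strips; pressed on its top with some 12 to 18 N it slides on the steel; over 25 N cracks it.
- bay: Fixed steel bay, z vertical, x from the open end (-x, towards the robot) to the closed end; origin 66 mm below the plate's resting plane. Channel 170 mm long, 69 wide; side rails (14 mm wide) and end wall (8 mm) stand 2 mm above the plate. The plate rests on two sprung rubber strips; a press of 2 to 4 N sinks it, by 1 to 12 mm (unlike each time, not given), onto a hard steel deck. It rises again when let go.
- bay_mouth (a point): Middle of the bay's open end, beyond which the plate may overhang and all is free down to the bench; at the height of the underside of the resting plate. Axes as the bay's. All in the channel slopes 0.06 rad, rising towards this end.
- stand_top (a point): Centre of the flat top of the fixed reading stand: a black slab 80 mm long (x), 48 wide (y), 8 thick, its top 58 mm above the bench, on a post 40 x 30 mm and a grey foot 120 x 90 x 10 mm. The plate is to lie on it with its length along x (either way round) and overhangs it all round.
- beaker: Bystander: clear glass beaker, 70 mm across, 85 mm tall; origin at the centre of its underside, z up. Leave it alone.
- vial_a: Bystander: small clear glass vial, 25 mm across, 50 mm tall; origin at the centre of its underside, z up. Leave it alone.
- vial_b: Bystander: small clear glass vial, 25 mm across, 50 mm tall; origin at the centre of its underside, z up. Leave it alone.
- dish: Bystander: shallow clear glass dish, 90 mm across, 16 mm tall; origin at the centre of its underside, z up. Leave it alone.
- meter: Bystander: black hand-held meter lying flat, 160 x 70 x 28 mm; origin at the centre of its underside, z up. Leave it alone.

How it is judged (in metres and radians):
On the way, in this order (a step that is already met when the one before it is completed fails the run):
1. the plate is slid out of the bay's open end until its end overhangs by 35 mm or more, while it still rests flat in the bay (x of tile_center in the frame of bay_mouth between -0.01 and 0.04 m and angle between tile_center's own z axis and vertical below 0.12 rad and contact force between tile and bay above 0.3 N), for 0.2 s.
2. the plate is lifted clear of the bay in the fingers (contact force between tile and bay below 0.01 N and contact force between tile and the fingers above 2 N and height (world z) of tile_center above 0.075 m), for 0.2 s.
At the end, for the whole second after the job is handed in: The plate lies flat (within 0.05 rad) and at rest on the stand's top, its centre within 15 mm of the top's centre horizontally and its length within 0.14 rad of the top's length (horizontal distance between tile_center and stand_top below 0.015 m and angle between the x axis of tile_center and the x axis of stand_top, either way round below 0.14 rad and angle between tile_center's own z axis and vertical below 0.05 rad and z of tile_center in the frame of stand_top between 0.001 and 0.008 m and linear speed of tile below 0.02 m/s); the robot touches nothing.
It fails at once if the fingers press the plate with more than 25 N while it lies in the bay and overhangs by less than 35 mm (contact force between the fingers and tile above 25 N and horizontal distance between tile_center and bay below 0.045 m and z of tile_center in the frame of bay_mouth below 0.006 m).
It fails at once if the plate is pressed against the bay's strips, rails or wall, or pressed or dropped on the stand, with more than 25 N (contact force between tile and bay above 25 N or contact force between tile and stand above 25 N).
It fails at once if the plate is dropped down to the bench (height (world z) of tile_center below 0.035 m).
It fails at once if the plate is tipped by more than 0.5 rad (angle between tile_center's own z axis and vertical above 0.5 rad).
It fails at once if a bystander is moved by more than 25 mm or toppled (distance of any of beaker, vial_a, vial_b, dish, meter from where it was at the start of the episode above 0.025 m or angle between any of beaker, vial_a, vial_b, dish, meter's own z axis and vertical above 0.4 rad).
It also fails if it takes over 72 s, if anything falls off the work surface, if the arm or the gripper's body presses on something with over 40 N, if the wrist force passes 120 N, or if a joint passes its speed limit or range.

## Robot

A 6-joint arm with a two-finger parallel gripper is mounted at the origin on the work surface. World frame = base frame: x ahead of the robot, y to its left, z up, the work surface at z = 0. Lengths are in mm, angles in rad, forces in N, time in s.
With the tool pointing down it reaches from about 350 to 975 mm from the base axis. Payload 7.1 kg.
Tool frame: the origin (TCP) lies at the very end of the fingers, on their centre line; the grasp point (between the pads) lies 19 mm behind it; x points along the fingers, y is the direction in which the jaws open and shut, and the axes are right-handed (so a half turn about x gives the same grasp; the last joint's range is limited). The gripper opens to 88 mm and grips with 3 to 60 N. Pads are 20 mm wide; open, the fingers measure 115 mm over their backs; the gripper's body (75 mm by 178 mm) begins 61 mm behind the grasp point.
Start: joints at [-1.198, 0.423, 1.63, -0, 1.089, -0.019], TCP at [238.674, -577.615, 222.675] pointing down, gripper open.
Joint ranges: [-3, 3], [-0.9, 2.11], [0.09, 2.58], [-1.31, 4.45], [0.11, 2.69], [-2.54, 2.54]. Speed limits (rad/s): [2.39, 2.39, 3.01, 3.14, 3.14, 3.14].

## Interface

Orientations are given as a rotation vector (axis times angle).
In Python, from workcell import ctrl gives the robot as it stands. The module is installed in compiled form; this text tells all that it offers.
- The arm moves only by the tool carry_out, never from a script. Its argument "commands" is a list of rows, each a list of 6 numbers: the shift along the tool's x, y, z in m, then the turn, a rotation vector about the tool's x, y, z in degrees. In form: [[tx, ty, tz, rx, ry, rz], ...]. A call has 1 to 8 rows; each row shifts and turns the pose as measured when the row begins, along the tool's axes as they then stand; what a row does not reach is not made up. A row lasts 1/8 s, in which the tool goes at most 62.5 mm and 10.7 degrees, less where a joint would pass 70% of its speed; a pose out of reach is approached as far as the arm can. A call with a gripper value outside its range is refused whole. "grip" is the closure, from 0 (fully open) to 1 (shut), set as the call begins (left out, the last holds). The fingers move at their own pace and stop on an object; the grip force is fixed at half the most. Time passes only in rows, so rows that do not move let the fingers close. It gives the time, the measured TCP pose, the force and the opening at its end, in the units of the state.
- ctrl.get_obs(): the state, without advancing time (a new reading comes with each control period).
- ctrl.get_image(name): name is "scene" or "top"; returns a dict with "pixels" (420x560x3 uint8, blue, green, red), "intrinsics" (3x3 intrinsics, pixels), "rvec" (rotation vector, rad) and "tvec" (3), from world to camera coordinates, as OpenCV has them. Camera axes: x right, y down, z forward; pixel columns grow to the right and rows downward; lengths in mm; the calibration is good to about 2 mm. A picture is of the moment at which its call begins. There is no depth.
- ctrl.close_job(): hands the job in, once; it reports no verdict.
The state is a dict: "t": time; "qpos": joint angles; "qvel": joint speeds; "joint_torque": joint torques, N m; "ee_pos": TCP position; "orientation": TCP orientation; "ft_force": force on the tool from outside, world axes, zero at the start; "moment": the same for the moment, N m; "width": finger opening in mm.
Only numpy, scipy, OpenCV 4.12 (cv2) and the standard library are available. Lean on these libraries where they do the work, as an engineer would, in place of code of your own. Each camera call takes 0.05 s, during which the arm holds its last target. There are 200 camera calls.

## Working session

There is one attempt and no reset: what is moved stays moved. The work goes in short steps, Python scripts to look and compute and a tool call to move; the robot and the scene stay as the last step left them, time stands still between calls to the robot, and variables do not carry over. Pictures are saved under pics/ and viewed, about 8 in all and at most 12, crops included, and the job is handed in when it is done.

Besides the shell and the picture viewer there is one more tool, called after "Call:" by a JSON object that holds its "fn" and its "kwargs", one argument or row to a line. carry_out: Moves the arm, as the interface text tells. Its arguments: {"type":"object","properties":{"commands":{"type":"array"},"grip":{"type":"number"}},"required":["commands"]}

```bash
mkdir -p pics
cat > h.py <<'E'
import numpy as np,cv2
from workcell import ctrl
def snap(name,fn):
    d=ctrl.get_image(name); cv2.imwrite('pics/'+fn,d['pixels']); np.savez('pics/'+fn+'.npz',**d); return d
def load(fn): return dict(np.load('pics/'+fn+'.npz'))
def ray(d,uv,z):
    R=cv2.Rodrigues(np.array(d['rvec'],float))[0]; t=np.array(d['tvec'],float).ravel(); K=np.array(d['intrinsics'])
    c=-R.T@t; uv=np.atleast_2d(uv).astype(float)
    w=(R.T@np.linalg.inv(K)@np.c_[uv,np.ones(len(uv))].T).T
    return c+w*((z-c[2])/w[:,2])[:,None]
def proj(d,P): return cv2.projectPoints(np.array(P,float).reshape(-1,1,3),np.array(d['rvec'],float),np.array(d['tvec'],float),np.array(d['intrinsics'],float),None)[0].reshape(-1,2)
E
python3 - <<'E'
from h import *
np.set_printoptions(precision=3,suppress=True)
for n in('top','scene'):
    d=snap(n,n+'0.png'); R=cv2.Rodrigues(np.array(d['rvec'],float))[0]; print(n,d['intrinsics'],-R.T@np.array(d['tvec']).ravel(),R)
a=cv2.imread('pics/top0.png'); cv2.imwrite('pics/top0b.png',cv2.resize(a,(800,600),interpolation=cv2.INTER_CUBIC))
print(ctrl.get_obs())
E
```

```text
top [[535.221   0.    274.763]
 [  0.    535.221 194.289]
 [  0.      0.      1.   ]] [ 338.597  -11.773 1291.022] [[ 0.027 -1.     0.   ]
 [-0.982 -0.026 -0.188]
 [ 0.188  0.005 -0.982]]
scene [[411.189   0.    283.583]
 [  0.    411.189 205.834]
 [  0.      0.      1.   ]] [1009.642 -435.4    755.753] [[ 0.751  0.66  -0.015]
 [ 0.483 -0.566 -0.668]
 [-0.45   0.495 -0.744]]
{'t': 0.1, 'qpos': array([-1.198,  0.424,  1.631,  0.   ,  1.089, -0.019]), 'qvel': array([ 0.   , -0.001, -0.002, -0.001, -0.001,  0.   ]), 'joint_torque': array([  0.   , -54.562, -27.432,   0.065,   0.019,  -0.   ]), 'ee_pos': array([ 238.493, -577.157,  221.993]), 'orientation': array([ 2.007,  0.4  , -2.007]), 'ft_force': array([-0.109,  0.221, -0.633]), 'moment': array([-0.037, -0.055,  0.014]), 'width': 87.90057331319697}
```

View pics/top0b.png

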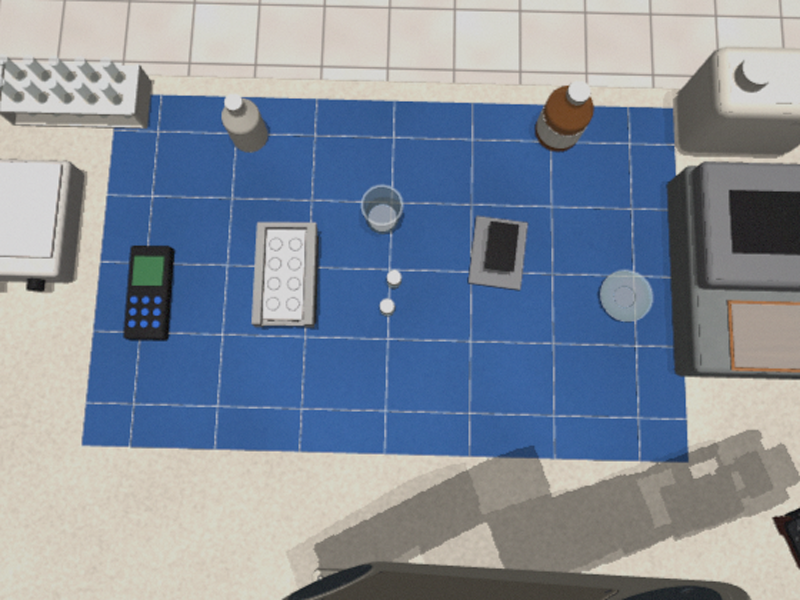

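View pics/scene0.png

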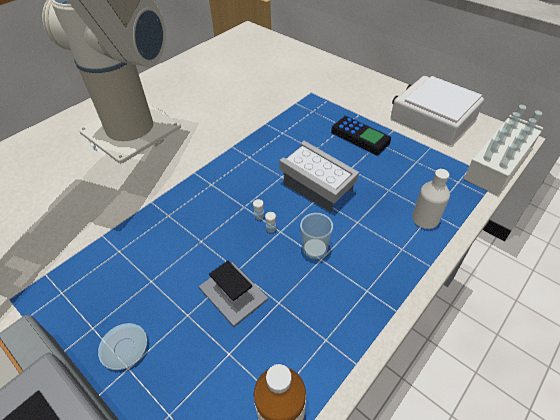

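The top view shows the bay with the plate at about (283,275), the vials at (394,277) and (387,306), the beaker at (382,208), and the stand's black top at (502,247), all in the 800-px picture. The scene view agrees. Next I rectify crops around the bay and the stand.

Run:
```python
from h import *
np.set_printoptions(precision=1,suppress=True)
d=load('top0.png')
def rect(cx,cy,z,w=240,s=1.65):
    # x up, y left, w mm square
    P=np.array([[cx+w/2,cy+w/2,z],[cx+w/2,cy-w/2,z],[cx-w/2,cy-w/2,z],[cx-w/2,cy+w/2,z]])
    n=int(w*s); H=cv2.getPerspectiveTransform(proj(d,P).astype(np.float32),np.float32([[0,0],[n,0],[n,n],[0,n]]))
    return cv2.warpPerspective(d['pixels'],H,(n,n),flags=cv2.INTER_CUBIC)
b=ray(d,[[283/1.42857,275/1.42857]],74)[0]; s=ray(d,[[502/1.42857,247/1.42857]],58)[0]
print(b,s)
for n,uv,z in(('beaker',(382,217),0),('va',(394,277),50),('vb',(387,306),50)): print(n,ray(d,[np.array(uv)/1.42857],z))
cb=np.round(b[:2]);cs=np.round(s[:2]);print(cb,cs)
cv2.imwrite('pics/rect.png',np.hstack([rect(*cb,74),rect(*cs,58)]))
# segmentation
hsv=cv2.cvtColor(d['pixels'],cv2.COLOR_BGR2HSV)
for nm,m,c,z in(('plate',cv2.inRange(hsv,(0,0,205),(180,40,255)),b,74),('black',cv2.inRange(hsv,(0,0,0),(180,120,50)),s,58)):
    m=cv2.morphologyEx(m,cv2.MORPH_CLOSE,np.ones((5,5)))
    n,l,st,ce=cv2.connectedComponentsWithStats(m); u=proj(d,[c])[0].round().astype(int); k=l[u[1],u[0]]
    ys,xs=np.nonzero(l==k); P=ray(d,np.c_[xs,ys],z)[:,:2]; r=cv2.minAreaRect(P.astype(np.float32)); print(nm,k,len(xs),P.mean(0),r,cv2.boxPoints(r).round(1).tolist())
```

```text
[571.  171.7  74. ] [ 630.9 -185.5   58. ]
beaker [[692.8  15.7   0. ]]
va [[577.1  -8.2  50. ]]
vb [[528.4   2.   50. ]]
[571. 172.] [ 631. -186.]
plate 4 1616 [573.2 170.4] ((574.1365966796875, 170.5101776123047), (144.9902801513672, 60.68305587768555), 0.6414436101913452) [[501.29998779296875, 200.0], [502.0, 139.39999389648438], [647.0, 141.0], [646.2999877929688, 201.6999969482422]]
black 6 626 [ 632.5 -184.3] ((632.6685180664062, -183.67039489746094), (46.48527908325195, 79.2794418334961), 83.65608978271484) [[590.7000122070312, -202.39999389648438], [669.5, -211.1999969482422], [674.5999755859375, -165.0], [595.7999877929688, -156.1999969482422]]
```

View pics/rect.png

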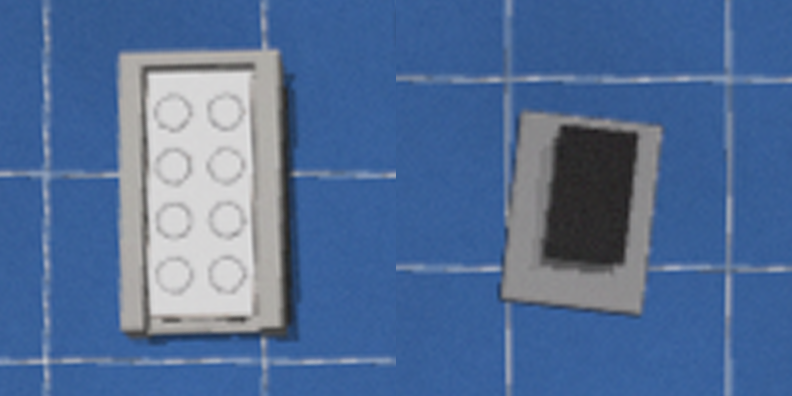

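The rectified crop shows the plate in the bay. Its near edge is at row 318 and the mouth at about row 330, with a yaw of roughly 0.02–0.03. The stand is turned about -6°, with its black top centred at about (632.7,-184). Now I plan the approach.

```bash
cat >> h.py <<'E'
from scipy.spatial.transform import Rotation as Ro
def Rt(yaw,slope):  # tool frame: x into plate, z along +ex (ex drops by slope)
    ex=np.array([np.cos(yaw)*np.cos(slope),np.sin(yaw)*np.cos(slope),-np.sin(slope)]); ey=np.array([-np.sin(yaw),np.cos(yaw),0]); return np.c_[-np.cross(ex,ey),ey,ex]
def plan(p,R,n):
    o=ctrl.get_obs(); p0=np.array(o['ee_pos']); R0=Ro.from_rotvec(o['orientation']).as_matrix(); p=np.array(p,float)
    print('pos',p0.round(1),'F',np.round(o['ft_force'],1),'q',np.round(o['qpos'],2),'w',o['width'])
    rv=Ro.from_matrix(R0.T@R).as_rotvec(); print('turn deg',np.degrees(rv).round(2),'shift mm tool',(R0.T@(p-p0)).round(1))
    for i in range(n):
        Ra=R0@Ro.from_rotvec(rv*i/n).as_matrix()
        print([round(float(v),4) for v in Ra.T@(p-p0)/n/1000]+[round(float(v),2) for v in np.degrees(rv/n)],end=',\n')
E
python3 - <<'E'
from h import *
o=ctrl.get_obs(); print(Ro.from_rotvec(o['orientation']).as_matrix().round(3))
plan([581,170,130],Rt(.028,.06),16)
E
```

```text
[[-0.001  0.382 -0.924]
 [ 0.001 -0.924 -0.382]
 [-1.    -0.001 -0.   ]]
pos [ 238.5 -577.2  222. ] F [-0.1  0.2 -0.6] q [-1.2   0.42  1.63  0.    1.09 -0.02] w 87.90057331319697
turn deg [-159.09    0.77   -4.76] shift mm tool [  92.8 -559.6 -601.8]
[0.0058, -0.035, -0.0376, -9.94, 0.05, -0.3],
[0.006, -0.0279, -0.0431, -9.94, 0.05, -0.3],
[0.0062, -0.02, -0.0472, -9.94, 0.05, -0.3],
[0.0063, -0.0115, -0.05, -9.94, 0.05, -0.3],
[0.0064, -0.0027, -0.0512, -9.94, 0.05, -0.3],
[0.0064, 0.0062, -0.0509, -9.94, 0.05, -0.3],
[0.0064, 0.0149, -0.0491, -9.94, 0.05, -0.3],
[0.0063, 0.0232, -0.0457, -9.94, 0.05, -0.3],
[0.0062, 0.0308, -0.041, -9.94, 0.05, -0.3],
[0.0061, 0.0375, -0.0351, -9.94, 0.05, -0.3],
[0.0059, 0.043, -0.0281, -9.94, 0.05, -0.3],
[0.0057, 0.0472, -0.0202, -9.94, 0.05, -0.3],
[0.0054, 0.05, -0.0118, -9.94, 0.05, -0.3],
[0.0052, 0.0513, -0.003, -9.94, 0.05, -0.3],
[0.0049, 0.0511, 0.006, -9.94, 0.05, -0.3],
[0.0046, 0.0493, 0.0147, -9.94, 0.05, -0.3],
```

```bash
cat >> h.py <<'E'
def Rn(yaw,slope): return Rt(yaw,slope)@np.diag([1,-1,-1])
E
python3 - <<'E'
from h import *
plan([581,170,130],Rn(.028,.06),16)
E
```

```text
pos [ 238.5 -577.2  222. ] F [-0.1  0.2 -0.6] q [-1.2   0.42  1.63  0.    1.09 -0.02] w 87.90057331319697
turn deg [20.84 -3.39 -0.55] shift mm tool [  92.8 -559.6 -601.8]
[0.0058, -0.035, -0.0376, 1.3, -0.21, -0.03],
[0.0057, -0.0358, -0.0368, 1.3, -0.21, -0.03],
[0.0056, -0.0366, -0.036, 1.3, -0.21, -0.03],
[0.0055, -0.0375, -0.0352, 1.3, -0.21, -0.03],
[0.0054, -0.0382, -0.0344, 1.3, -0.21, -0.03],
[0.0053, -0.039, -0.0335, 1.3, -0.21, -0.03],
[0.0052, -0.0398, -0.0326, 1.3, -0.21, -0.03],
[0.0051, -0.0405, -0.0317, 1.3, -0.21, -0.03],
[0.005, -0.0412, -0.0308, 1.3, -0.21, -0.03],
[0.0049, -0.0419, -0.0299, 1.3, -0.21, -0.03],
[0.0048, -0.0425, -0.029, 1.3, -0.21, -0.03],
[0.0047, -0.0432, -0.028, 1.3, -0.21, -0.03],
[0.0046, -0.0438, -0.027, 1.3, -0.21, -0.03],
[0.0046, -0.0444, -0.026, 1.3, -0.21, -0.03],
[0.0045, -0.045, -0.025, 1.3, -0.21, -0.03],
[0.0044, -0.0455, -0.024, 1.3, -0.21, -0.03],
```

Call:
{"fn": "carry_out", "kwargs": {
  "commands": [
    [0.003,-0.035,-0.0376,1.3,-0.2,0],
    [0.003,-0.036,-0.037,1.3,-0.2,0],
    [0.003,-0.0365,-0.036,1.3,-0.2,0],
    [0.003,-0.0375,-0.035,1.3,-0.2,0],
    [0.003,-0.038,-0.0345,1.3,-0.2,0],
    [0.003,-0.039,-0.0335,1.3,-0.2,0],
    [0.003,-0.04,-0.0325,1.3,-0.2,0],
    [0.003,-0.0405,-0.032,1.3,-0.2,0]
  ],
  "grip": 1
}}

```text
t: 1.1
ee_pos: [414.1, -195.5, 192.2]
orientation: [2.085, 0.205, -2.147]
ft_force: [0.1, -0.9, -0.3]
width: 11.7
```

Run:
```python
from h import *
plan([581,170,125],Rn(.028,.06),10)
```

```text
pos [ 414.1 -195.5  192.2] F [ 0.1 -0.9 -0.3] q [-0.45  0.23  2.   -0.02  0.93  0.93] w 11.708703151839982
turn deg [ 9.69 -1.77 -0.48] shift mm tool [  60.  -325.8 -237.1]
[0.006, -0.0326, -0.0237, 0.97, -0.18, -0.05],
[0.006, -0.033, -0.0232, 0.97, -0.18, -0.05],
[0.0059, -0.0334, -0.0226, 0.97, -0.18, -0.05],
[0.0059, -0.0337, -0.0221, 0.97, -0.18, -0.05],
[0.0058, -0.0341, -0.0215, 0.97, -0.18, -0.05],
[0.0058, -0.0344, -0.021, 0.97, -0.18, -0.05],
[0.0058, -0.0348, -0.0204, 0.97, -0.18, -0.05],
[0.0057, -0.0351, -0.0198, 0.97, -0.18, -0.05],
[0.0057, -0.0355, -0.0192, 0.97, -0.18, -0.05],
[0.0057, -0.0358, -0.0187, 0.97, -0.18, -0.05],
```

Call:
{"fn": "carry_out", "kwargs": {
  "commands": [
    [0.007,-0.041,-0.0295,1.2,-0.2,0],
    [0.007,-0.041,-0.029,1.2,-0.2,0],
    [0.007,-0.0415,-0.028,1.2,-0.2,0],
    [0.007,-0.042,-0.0275,1.2,-0.2,0],
    [0.007,-0.0425,-0.027,1.2,-0.2,0],
    [0.007,-0.043,-0.026,1.2,-0.2,0],
    [0.007,-0.0435,-0.0255,1.2,-0.2,0],
    [0.007,-0.031,-0.035,1.2,-0.2,0]
  ]
}}

```text
t: 2.1
ee_pos: [600.0, 167.7, 122.4]
orientation: [2.138, 0.018, -2.267]
ft_force: [1.2, -0.9, 0.8]
width: 0.5
```

Call:
{"fn": "carry_out", "kwargs": {
  "commands": [
    [0,0,0,0,0,0],
    [0,0,0,0,0,0]
  ]
}}

```text
t: 2.35
ee_pos: [600.2, 169.6, 120.6]
orientation: [2.134, 0.02, -2.267]
ft_force: [-0.0, -0.6, 0.5]
width: 0.2
```

Run:
```python
from h import *
plan([581,170,100],Rn(.028,.06),2)
```

```text
pos [600.2 169.6 120.6] F [-0.  -0.6  0.5] q [0.25 0.57 1.65 0.   0.98 1.79] w 0.2173272805052259
turn deg [ 0.06  0.03 -0.58] shift mm tool [21.7 -1.1 17.9]
[0.0108, -0.0006, 0.009, 0.03, 0.01, -0.29],
[0.0108, -0.0005, 0.009, 0.03, 0.01, -0.29],
```

Call:
{"fn": "carry_out", "kwargs": {
  "commands": [
    [0.011,-0.0005,0.009,0,0,-0.3],
    [0.011,-0.0005,0.009,0,0,-0.3],
    [0,0,0,0,0,0]
  ]
}}

```text
t: 2.72
ee_pos: [577.2, 167.3, 98.3]
orientation: [2.137, 0.029, -2.276]
ft_force: [1.1, 0.8, -0.1]
width: 0.2
```

Call:
{"fn": "carry_out", "kwargs": {
  "commands": [
    [0,0,0,0,0,0],
    [0,0,0,0,0,0],
    [0,0,0,0,0,0],
    [0,0,0,0,0,0]
  ]
}}

```text
t: 3.22
ee_pos: [578.1, 167.0, 99.3]
orientation: [2.14, 0.029, -2.275]
ft_force: [-1.0, -0.2, 0.5]
width: 0.4
```

Run:
```python
from h import *
plan([581,170,85],Rn(.028,.06),1)
d=snap('scene','s1.png'); a=d['pixels'][110:230,220:400]; cv2.imwrite('pics/s1c.png',cv2.resize(a,None,fx=4,fy=4,interpolation=cv2.INTER_CUBIC))
```

```text
pos [578.1 167.   99.3] F [-1.  -0.2  0.5] q [0.25 0.57 1.72 0.02 0.91 1.79] w 0.40255562182424626
turn deg [-0.11  0.05  0.06] shift mm tool [14.1 -2.9 -3.9]
[0.0141, -0.0029, -0.0039, -0.11, 0.05, 0.06],
```

View pics/s1c.png

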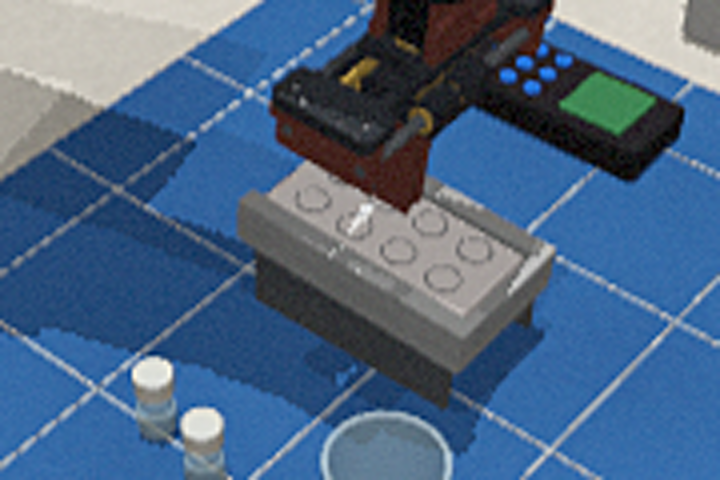

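The crop shows the closed fingers above the plate inside the channel, with the plate undisturbed. I'm now feeling down.

Call:
{"fn": "carry_out", "kwargs": {
  "commands": [
    [0.007,-0.0015,-0.001,0,0,0],
    [0.007,-0.0015,-0.001,0,0,0],
    [0,0,0,0,0,0],
    [0,0,0,0,0,0]
  ]
}}

```text
t: 3.78
ee_pos: [579.1, 170.4, 83.7]
orientation: [2.139, 0.029, -2.275]
ft_force: [-0.1, -0.0, -0.6]
width: 0.3
```

Call:
{"fn": "carry_out", "kwargs": {
  "commands": [
    [0.002,0,0,0,0,0],
    [0.002,0,0,0,0,0]
  ]
}}

```text
t: 4.03
ee_pos: [579.0, 170.4, 79.8]
orientation: [2.14, 0.029, -2.275]
ft_force: [-0.3, 0.8, -0.3]
width: 0.6
```

Call:
{"fn": "carry_out", "kwargs": {
  "commands": [
    [0.0015,0,0,0,0,0],
    [0.0015,0,0,0,0,0]
  ]
}}

```text
t: 4.28
ee_pos: [578.8, 170.4, 76.6]
orientation: [2.14, 0.029, -2.275]
ft_force: [-0.0, 0.3, 0.1]
width: -0.1
```

Call:
{"fn": "carry_out", "kwargs": {
  "commands": [
    [0.0015,0,0,0,0,0],
    [0.0015,0,0,0,0,0]
  ]
}}

```text
t: 4.53
ee_pos: [578.7, 170.4, 73.6]
orientation: [2.14, 0.029, -2.274]
ft_force: [-0.9, -0.6, 2.3]
width: 0.8
```

Call:
{"fn": "carry_out", "kwargs": {
  "commands": [
    [0.0015,0,0,0,0,0]
  ]
}}

```text
t: 4.65
ee_pos: [578.7, 170.4, 72.2]
orientation: [2.14, 0.029, -2.274]
ft_force: [-0.7, -0.2, 2.4]
width: 0.6
```

Call:
{"fn": "carry_out", "kwargs": {
  "commands": [
    [0.001,0,0,0,0,0]
  ]
}}

```text
t: 4.78
ee_pos: [578.7, 170.4, 71.3]
orientation: [2.141, 0.029, -2.274]
ft_force: [-0.2, -0.4, 2.1]
width: 0.8
```

Call:
{"fn": "carry_out", "kwargs": {
  "commands": [
    [0.001,0,0,0,0,0]
  ]
}}

```text
t: 4.9
ee_pos: [578.9, 170.4, 70.8]
orientation: [2.141, 0.029, -2.274]
ft_force: [-1.6, -1.3, 11.5]
width: 0.3
```

Hard deck at z≈70.7. Now I find the press-force gain per commanded depth.

Call:
{"fn": "carry_out", "kwargs": {
  "commands": [
    [0.0006,0,0,0,0,0]
  ]
}}

```text
t: 5.03
ee_pos: [579.0, 170.5, 70.8]
orientation: [2.142, 0.029, -2.273]
ft_force: [-2.2, -1.1, 8.0]
width: 0.4
```

Call:
{"fn": "carry_out", "kwargs": {
  "commands": [
    [0.0006,0,0,0,0,0]
  ]
}}

```text
t: 5.15
ee_pos: [579.2, 170.5, 70.8]
orientation: [2.142, 0.029, -2.273]
ft_force: [-1.6, -0.6, 6.6]
width: 0.3
```

Call:
{"fn": "carry_out", "kwargs": {
  "commands": [
    [0.0011,0,0,0,0,0]
  ]
}}

```text
t: 5.28
ee_pos: [579.6, 170.7, 70.7]
orientation: [2.143, 0.03, -2.272]
ft_force: [-2.1, -1.5, 11.6]
width: 0.2
```

Call:
{"fn": "carry_out", "kwargs": {
  "commands": [
    [0.0012,0,0.001,0,0,0]
  ]
}}

```text
t: 5.4
ee_pos: [579.5, 170.7, 70.8]
orientation: [2.146, 0.03, -2.27]
ft_force: [0.3, -1.4, 9.4]
width: 0.6
```

Call:
{"fn": "carry_out", "kwargs": {
  "commands": [
    [0.0012,0,0.002,0,0,0]
  ]
}}

```text
t: 5.52
ee_pos: [579.3, 170.8, 70.8]
orientation: [2.15, 0.031, -2.266]
ft_force: [2.9, 0.2, 5.9]
width: 0.7
```

Run:
```python
from h import *
plan([575,170,70],Rn(.028,.06),1); print(ctrl.get_obs()['moment'])
```

```text
pos [579.3 170.8  70.8] F [2.9 0.2 5.9] q [0.26 0.61 1.72 0.02 0.85 1.79] w 0.7487145692630721
turn deg [-0.08 -0.45  0.13] shift mm tool [1.  0.7 4.3]
[0.001, 0.0007, 0.0043, -0.08, -0.45, 0.13],
[-0.1410446  -0.38281245  0.04724137]
```

Call:
{"fn": "carry_out", "kwargs": {
  "commands": [
    [0.0014,0,0.002,0,-0.5,0]
  ]
}}

```text
t: 5.65
ee_pos: [579.1, 170.9, 70.8]
orientation: [2.145, 0.032, -2.271]
ft_force: [2.7, -2.1, 7.5]
width: 0.2
```

Call:
{"fn": "carry_out", "kwargs": {
  "commands": [
    [0.0015,0,0.002,0,-0.3,0]
  ]
}}

```text
t: 5.78
ee_pos: [579.1, 170.9, 70.8]
orientation: [2.144, 0.032, -2.272]
ft_force: [2.3, -1.9, 8.9]
width: 0.5
```

Call:
{"fn": "carry_out", "kwargs": {
  "commands": [
    [0.0015,0,0.002,0,-0.2,0]
  ]
}}

```text
t: 5.9
ee_pos: [579.1, 170.9, 70.8]
orientation: [2.145, 0.033, -2.271]
ft_force: [1.4, -0.7, 8.0]
width: 0.2
```

Call:
{"fn": "carry_out", "kwargs": {
  "commands": [
    [0.0022,0,0.002,0,-0.2,0]
  ]
}}

```text
t: 6.02
ee_pos: [579.1, 170.9, 70.7]
orientation: [2.146, 0.033, -2.271]
ft_force: [-0.6, -2.9, 18.1]
width: 0.1
```

Call:
{"fn": "carry_out", "kwargs": {
  "commands": [
    [0.0024,0,0.004,0,-0.2,0]
  ]
}}

```text
t: 6.15
ee_pos: [578.4, 171.2, 70.8]
orientation: [2.151, 0.035, -2.267]
ft_force: [3.9, -1.0, 12.8]
width: 0.2
```

Call:
{"fn": "carry_out", "kwargs": {
  "commands": [
    [0.0024,0,0.005,0,-0.3,0]
  ]
}}

```text
t: 6.28
ee_pos: [576.8, 171.6, 70.9]
orientation: [2.154, 0.036, -2.266]
ft_force: [3.7, -0.9, 11.1]
width: 0.4
```

Call:
{"fn": "carry_out", "kwargs": {
  "commands": [
    [0.0025,0.0006,0.005,0,-0.6,0]
  ]
}}

```text
t: 6.4
ee_pos: [575.3, 171.6, 71.0]
orientation: [2.151, 0.038, -2.269]
ft_force: [4.4, -0.2, 12.0]
width: 0.4
```

Call:
{"fn": "carry_out", "kwargs": {
  "commands": [
    [0.0026,0.0006,0.005,0,-0.4,0]
  ]
}}

```text
t: 6.52
ee_pos: [573.9, 171.7, 71.1]
orientation: [2.153, 0.04, -2.269]
ft_force: [4.2, -0.6, 11.3]
width: 0.2
```

Run:
```python
from h import *
plan([575,170,70],Rn(.028,.06),1); print(ctrl.get_obs()['moment'])
d=snap('top','t2.png'); p=proj(d,[[560,170,74]])[0].astype(int); a=d['pixels'][p[1]-60:p[1]+60,p[0]-45:p[0]+45]; b=load('top0.png')['pixels'][p[1]-60:p[1]+60,p[0]-45:p[0]+45]
d=snap('scene','s2.png');c=[cv2.resize(x['pixels'][130:210,270:370],(420,336),interpolation=cv2.INTER_CUBIC) for x in(load('scene0.png'),d)]
e=[cv2.resize(x,(252,336),interpolation=cv2.INTER_CUBIC) for x in(b,a)]
cv2.imwrite('pics/c2.png',cv2.resize(np.hstack([e[1],c[1]]),None,fx=1.15,fy=1.15))
```

```text
pos [573.9 171.7  71.1] F [ 4.2 -0.6 11.3] q [0.26 0.61 1.74 0.03 0.85 1.78] w 0.212197037781251
turn deg [-0.02 -0.44  0.55] shift mm tool [ 1.   1.8 -1.1]
[0.001, 0.0018, -0.0011, -0.02, -0.44, 0.55],
[ 0.00752891 -0.61016619 -0.00406014]
```

View pics/c2.png

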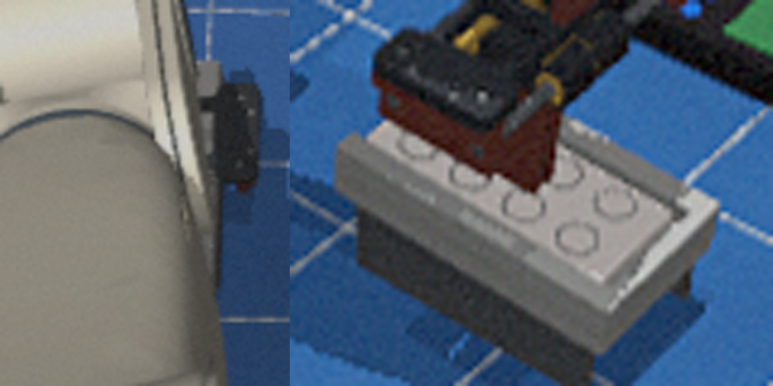

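The crop suggests the plate is moving with the fingers: the gap at the end wall has grown, and z is rising along the slope. I'll continue in short batches.

Call:
{"fn": "carry_out", "kwargs": {
  "commands": [
    [0.0026,0.001,0.006,0,-0.5,0.3],
    [0.0026,0.001,0.006,0,-0.4,0.2]
  ]
}}

```text
t: 6.88
ee_pos: [569.3, 171.2, 71.4]
orientation: [2.151, 0.034, -2.266]
ft_force: [4.9, 0.1, 12.9]
width: 0.6
```

Call:
{"fn": "carry_out", "kwargs": {
  "commands": [
    [0.0026,0.0008,0.008,0,-0.5,0.1],
    [0.0026,0.0008,0.008,0,-0.5,0.1]
  ]
}}

```text
t: 7.12
ee_pos: [560.8, 170.9, 71.9]
orientation: [2.15, 0.035, -2.267]
ft_force: [4.5, 0.2, 12.7]
width: 0.6
```

Call:
{"fn": "carry_out", "kwargs": {
  "commands": [
    [0.0026,0.001,0.008,0,-0.6,0.1],
    [0.0026,0.001,0.008,0,-0.6,0.1],
    [0.0026,0.001,0.008,0,-0.6,0.1]
  ]
}}

```text
t: 7.5
ee_pos: [548.0, 170.1, 72.6]
orientation: [2.142, 0.035, -2.274]
ft_force: [4.8, 0.7, 12.4]
width: 0.2
```

Run:
```python
from h import *
plan([575,170,70],Rn(.028,.06),1)
d=snap('scene','s3.png');c=[cv2.resize(x['pixels'][130:210,270:370],(400,320),interpolation=cv2.INTER_CUBIC) for x in(load('s2.png'),d)]
cv2.imwrite('pics/c3.png',np.hstack(c))
```

```text
pos [548.  170.1  72.6] F [ 4.8  0.7 12.4] q [0.27 0.58 1.79 0.03 0.83 1.79] w 0.1872386576742833
turn deg [ 0.01 -0.02  0.27] shift mm tool [  1.    0.8 -27.1]
[0.001, 0.0008, -0.0271, 0.01, -0.02, 0.27],
```

View pics/c3.png

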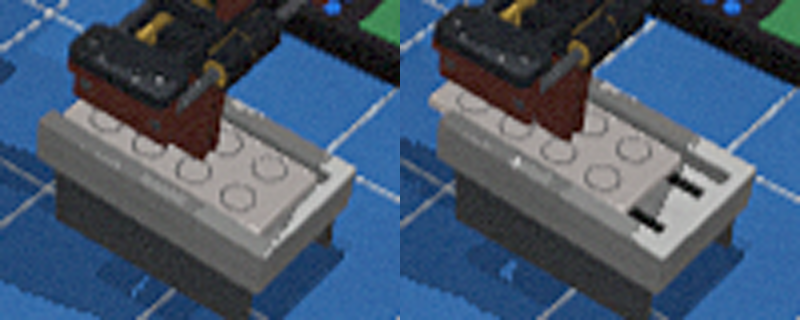

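The plate travels with the fingers and the rubber strips are now exposed at the closed end, so I continue.

Call:
{"fn": "carry_out", "kwargs": {
  "commands": [
    [0.0026,0.001,0.008,0,-0.5,0.1],
    [0.0026,0.001,0.008,0,-0.5,0.1],
    [0.0026,0.001,0.008,0,-0.5,0.1]
  ]
}}

```text
t: 7.92
ee_pos: [534.9, 169.3, 73.4]
orientation: [2.141, 0.036, -2.276]
ft_force: [4.6, -0.1, 12.4]
width: 0.3
```

Call:
{"fn": "carry_out", "kwargs": {
  "commands": [
    [0.0026,0.001,0.008,0,-0.5,0.1],
    [0.0026,0.001,0.008,0,-0.5,0.1],
    [0.0026,0.001,0.008,0,-0.5,0.1]
  ]
}}

```text
t: 8.3
ee_pos: [522.5, 168.6, 74.1]
orientation: [2.14, 0.037, -2.277]
ft_force: [3.4, 0.1, 14.2]
width: 0.7
```

Call:
{"fn": "carry_out", "kwargs": {
  "commands": [
    [0.0025,0.001,0.008,0,-0.4,0.1],
    [0.0022,0,0.004,0,-0.3,0],
    [0.0015,0,0,0,0,0],
    [0.001,0,0,0,0,0],
    [0.0005,0,0,0,0,0]
  ]
}}

```text
t: 8.93
ee_pos: [518.9, 169.3, 74.5]
orientation: [2.149, 0.04, -2.271]
ft_force: [-0.9, -0.4, 3.4]
width: 0.4
```

Call:
{"fn": "carry_out", "kwargs": {
  "commands": [
    [-0.001,0,0,0,0,0],
    [-0.002,0,0,0,0,0],
    [-0.003,0,0,0,0,0],
    [-0.004,0,0,0,0,0],
    [-0.012,0,0,0,0,0],
    [-0.025,0,0,0,0,0],
    [0,0,0,0,0,0]
  ]
}}

```text
t: 9.8
ee_pos: [521.8, 169.0, 123.8]
orientation: [2.149, 0.04, -2.27]
ft_force: [0.1, 0.7, 0.1]
width: 0.8
```

Run:
```python
from h import *
plan([465,168,110],Rn(.028,.06),2)
d=snap('scene','s4.png');a=snap('top','t4.png'); p=proj(a,[[540,170,74]])[0].astype(int)
c=[cv2.resize(d['pixels'][130:210,250:370],(480,320),interpolation=cv2.INTER_CUBIC), cv2.resize(a['pixels'][p[1]-50:p[1]+50,p[0]-45:p[0]+45],(288,320),interpolation=cv2.INTER_CUBIC)]
cv2.imwrite('pics/c4.png',np.hstack(c))
```

```text
pos [521.8 169.  123.8] F [0.1 0.7 0.1] q [0.28 0.47 1.83 0.03 0.89 1.8 ] w 0.7700154526802381
turn deg [ 0.06 -0.31  0.49] shift mm tool [16.8 -0.5 56. ]
[0.0084, -0.0003, 0.028, 0.03, -0.16, 0.24],
[0.0085, -0.0003, 0.028, 0.03, -0.16, 0.24],
```

View pics/c4.png

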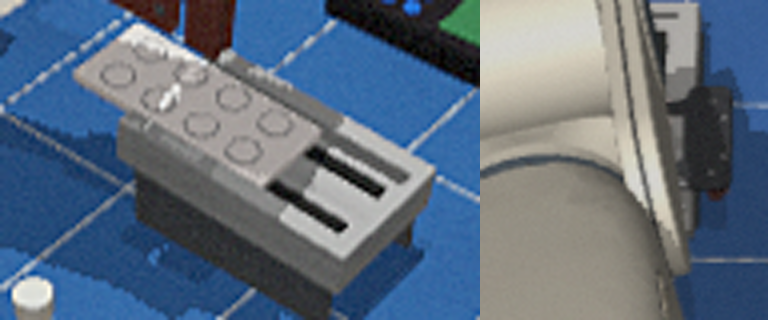

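Run:
```python
from h import *
np.set_printoptions(precision=1,suppress=True)
d=load('s4.png')
for n,uv,z in(('A',(75,80),84),('B',(127,27),84),('C',(322,131),75),('D',(270,183),75),('railmouth y-',(120,117),81),('rail closed y-',(340,262),71),('wall closed y+',(433,177),71)):
    print(n,ray(d,[np.array(uv)/4+[250,130]],z)[0])
```

```text
A [451.1 128.5  84. ]
B [441.2 188.9  84. ]
C [591.7 198.8  75. ]
D [595.9 142.1  75. ]
railmouth y- [493.4 123.3  81. ]
rail closed y- [664.  120.2  71. ]
wall closed y+ [664.5 212.7  71. ]
```

The picture shows the plate flat and overhanging the mouth by about 45–50 mm. Next I open the gripper and go over the overhanging end.

Call:
{"fn": "carry_out", "kwargs": {
  "commands": [
    [0.006,0.002,0.028,0,-0.1,0.2],
    [0.004,0.001,0.026,0,-0.1,0.2],
    [0,0,0,0,0,0],
    [0,0,0,0,0,0],
    [0,0,0,0,0,0]
  ],
  "grip": 0
}}

```text
t: 10.52
ee_pos: [465.0, 163.7, 112.3]
orientation: [2.135, 0.031, -2.276]
ft_force: [-0.1, -0.6, -0.6]
width: 46.7
```

Run:
```python
from h import *
plan([467,165.5,58],Rn(.04,.06),3)
d=snap('scene','s5.png')
cv2.imwrite('pics/c5.png',cv2.resize(d['pixels'][90:210,240:370],(650,600),interpolation=cv2.INTER_CUBIC))
```

```text
pos [465.  163.7 112.3] F [-0.1 -0.6 -0.6] q [0.3  0.43 1.95 0.02 0.83 1.83] w 46.737901352201526
turn deg [-0.64  0.22  0.03] shift mm tool [54.1 -1.8 -5.5]
[0.018, -0.0006, -0.0018, -0.21, 0.07, 0.01],
[0.018, -0.0006, -0.0018, -0.21, 0.07, 0.01],
[0.018, -0.0006, -0.0018, -0.21, 0.07, 0.01],
```

View pics/c5.png

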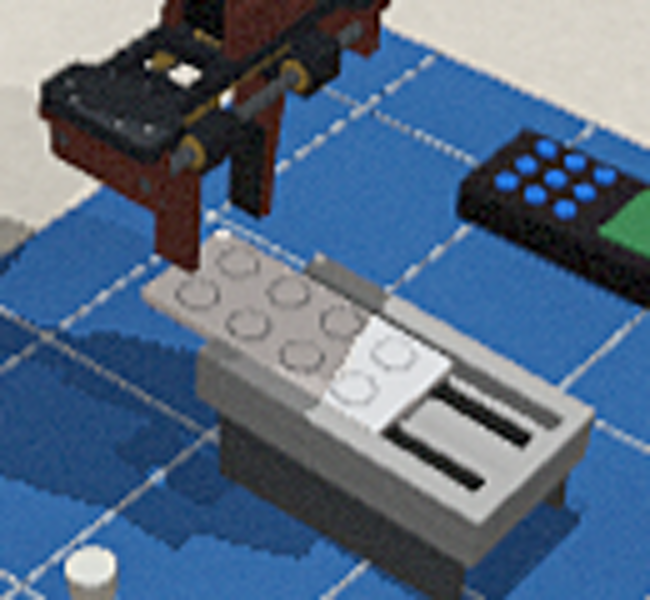

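The gripper is still opening, the plate rests in the bay and its whole outline is visible. I'll fit its pose from the corners.

Call:
{"fn": "carry_out", "kwargs": {
  "commands": [
    [0,-0.002,-0.003,-0.3,0.2,0],
    [0,0,0,0,0,0],
    [0,0,0,0,0,0],
    [0,0,0,0,0,0],
    [0,0,0,0,0,0]
  ]
}}

```text
t: 11.2
ee_pos: [469.5, 166.1, 112.3]
orientation: [2.138, 0.037, -2.268]
ft_force: [0.2, -0.1, -0.4]
width: 87.9
```

Run:
```python
from h import *
from scipy.optimize import least_squares
np.set_printoptions(precision=3,suppress=True)
d=load('s5.png')
uv=np.array([(144,293),(221,235),(452,371),(380,434)])/5+[240,90]
L=np.array([[-75,-32,4],[-75,32,4],[75,32,4],[75,-32,4]])
def f(p):
    R=Rt(p[3],.06)@np.diag([-1,1,1]); R=np.c_[R[:,2],R[:,1],R[:,0]]
    return (proj(d,(R@L.T).T+p[:3])-uv).ravel()
s=least_squares(f,[515,167,74,.03]); print('plate',s.x,s.fun)
s=least_squares(lambda q:f([q[0],q[1],74.3,q[2]]),[515,167,.03]); print('z fixed',s.x,s.fun)
# bay rail outer tops: closed corners, mouth corners
uvb=np.array([(197,352),(478,525),(595,412)])/5+[240,90]
Lb=np.array([[-85,-48.5,0],[93,-48.5,0],[93,48.5,0]])
def g(p):
    R=Rt(p[3],.06)@np.diag([-1,1,1]); R=np.c_[R[:,2],R[:,1],R[:,0]]
    return (proj(d,(R@Lb.T).T+p[:3])-uvb).ravel()
s=least_squares(g,[574,170,76,.03]); print('bay top',s.x,s.fun)
plan([467,165.5,58],Rn(.04,.06),3)
```

```text
plate [510.095 177.374  60.523   0.028] [-0.111  0.589  0.396 -0.13   0.346 -0.884 -0.593  0.419]
z fixed [519.808 165.326   0.023] [-0.701  0.273  0.223 -0.621  0.92  -0.705 -0.438  0.842]
bay top [556.662 192.84   48.612   0.024] [-0.175 -0.354  0.578 -0.196 -0.435  0.553]
pos [469.5 166.1 112.3] F [ 0.2 -0.1 -0.4] q [0.31 0.43 1.95 0.02 0.82 1.83] w 87.88990328293744
turn deg [-0.34 -0.06  0.05] shift mm tool [54.3  0.5 -0.7]
[0.0181, 0.0002, -0.0002, -0.11, -0.02, 0.02],
[0.0181, 0.0002, -0.0002, -0.11, -0.02, 0.02],
[0.0181, 0.0002, -0.0002, -0.11, -0.02, 0.02],
```

Run:
```python
from h import *
d=load('s5.png'); R=Rn(.03,.06); p=np.array([465,163.7,112.3])
for y in(-36.9,-23.4,23.4,36.9):
    for z in(-10,10): print(y,z,((proj(d,[p+R@[0,y,z]])[0]-[240,90])*5).round())
```

```text
-36.9 -10 [272. 205.]
-36.9 10 [241. 188.]
-23.4 -10 [255. 218.]
-23.4 10 [224. 201.]
23.4 -10 [195. 265.]
23.4 10 [164. 247.]
36.9 -10 [177. 279.]
36.9 10 [146. 261.]
```

Call:
{"fn": "carry_out", "kwargs": {
  "commands": [
    [0.014,0,0,-0.1,0,0],
    [0.014,0,0,0,0,0],
    [0.013,0,0,0,0,0],
    [0.013,0,0,0,0,0],
    [0,0,0,0,0,0]
  ]
}}

```text
t: 11.82
ee_pos: [465.1, 165.7, 53.5]
orientation: [2.135, 0.038, -2.269]
ft_force: [0.1, -0.7, -0.2]
width: 88.1
```

Call:
{"fn": "carry_out", "kwargs": {
  "commands": [
    [0,0,0,0,0,0],
    [0,0,0,0,0,0]
  ],
  "grip": 0.22
}}

```text
t: 12.08
ee_pos: [465.3, 165.7, 53.6]
orientation: [2.135, 0.038, -2.269]
ft_force: [0.1, 0.3, 0.6]
width: 71.1
```

Run:
```python
from h import *
plan([467,165.5,58],Rn(.028,.06),1)
d=snap('scene','s6.png')
cv2.imwrite('pics/c6.png',cv2.resize(d['pixels'][100:180,245:345],(800,600),interpolation=cv2.INTER_CUBIC))
```

```text
pos [465.3 165.7  53.6] F [0.1 0.3 0.6] q [0.31 0.53 1.97 0.03 0.7  1.82] w 71.0696882713362
turn deg [ 0.45  0.04 -0.02] shift mm tool [-4.5  0.3 -1.4]
[-0.0045, 0.0003, -0.0014, 0.45, 0.04, -0.02],
```

View pics/c6.png

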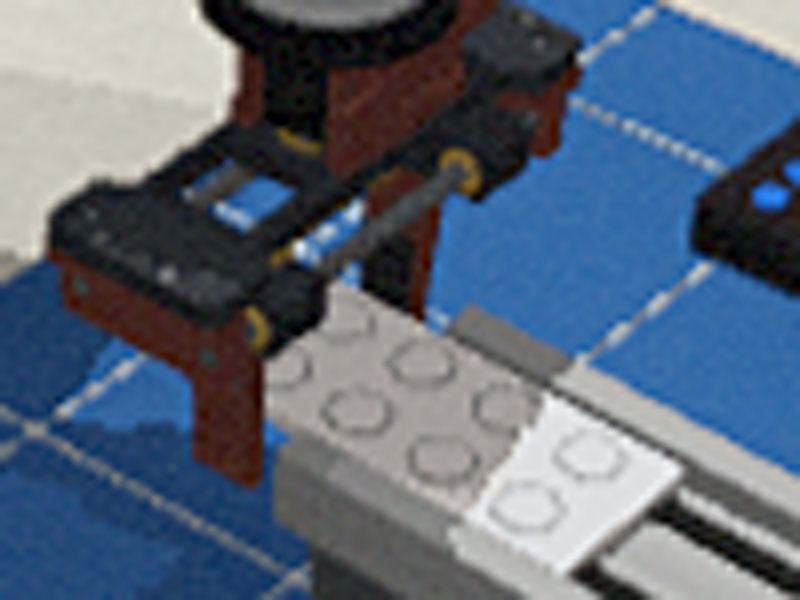

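The fingers straddle the plate's overhanging end on both sides, clear of the bay. I raise 4 mm and close gradually.

Call:
{"fn": "carry_out", "kwargs": {
  "commands": [
    [-0.0045,0,-0.001,0.3,0,0],
    [0,0,0,0,0,0]
  ],
  "grip": 0.23
}}

```text
t: 12.38
ee_pos: [467.4, 166.0, 59.1]
orientation: [2.14, 0.033, -2.27]
ft_force: [0.3, -0.2, -0.6]
width: 67.9
```

Call:
{"fn": "carry_out", "kwargs": {
  "commands": [
    [0,0,0,0,0,0]
  ],
  "grip": 0.245
}}

```text
t: 12.5
ee_pos: [467.5, 166.1, 59.4]
orientation: [2.14, 0.033, -2.27]
ft_force: [0.2, 0.5, 0.1]
width: 66.6
```

Call:
{"fn": "carry_out", "kwargs": {
  "commands": [
    [0,0,0,0,0,0]
  ],
  "grip": 0.255
}}

```text
t: 12.62
ee_pos: [467.6, 166.1, 59.5]
orientation: [2.141, 0.033, -2.269]
ft_force: [-0.3, 0.2, -0.7]
width: 65.7
```

Call:
{"fn": "carry_out", "kwargs": {
  "commands": [
    [0,0,0,0,0,0]
  ],
  "grip": 0.265
}}

```text
t: 12.75
ee_pos: [467.5, 166.1, 59.5]
orientation: [2.141, 0.033, -2.27]
ft_force: [-0.4, 0.3, 0.3]
width: 64.6
```

Centred: there's no side force down to 64.6 mm. I close and lift gently.

Call:
{"fn": "carry_out", "kwargs": {
  "commands": [
    [0,0,0,0,0,0],
    [0,0,0,0,0,0],
    [0,0,0,0,0,0]
  ],
  "grip": 0.5
}}

```text
t: 13.12
ee_pos: [467.5, 166.1, 59.4]
orientation: [2.14, 0.033, -2.27]
ft_force: [1.0, 0.1, 0.6]
width: 63.9
```

Call:
{"fn": "carry_out", "kwargs": {
  "commands": [
    [-0.002,0,0,0,0,0],
    [-0.003,0,0,0,0,0],
    [-0.003,0,0,0,0,0]
  ]
}}

```text
t: 13.5
ee_pos: [467.1, 165.8, 67.2]
orientation: [2.138, 0.032, -2.271]
ft_force: [-0.4, 0.5, -2.1]
width: 63.7
```

Run:
```python
from h import *
plan([467,165.5,58],Rn(.028,.06),1); print(ctrl.get_obs()['moment'])
d=snap('scene','s7.png')
cv2.imwrite('pics/c7.png',cv2.resize(d['pixels'][100:190,245:365],(800,600),interpolation=cv2.INTER_CUBIC))
```

```text
pos [467.1 165.8  67.2] F [-0.4  0.5 -2.1] q [0.31 0.51 1.97 0.02 0.73 1.83] w 63.67554759890347
turn deg [ 0.13  0.03 -0.02] shift mm tool [ 9.2  0.3 -0.4]
[0.0092, 0.0003, -0.0004, 0.13, 0.03, -0.02],
[-0.00163782  0.09882995 -0.02890783]
```

View pics/c7.png

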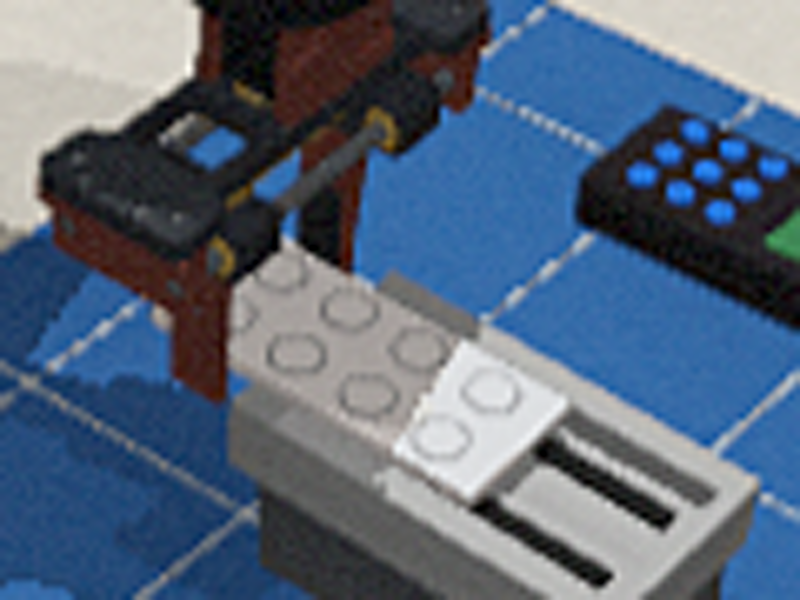

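The plate is held at both sides and lifting off, with a weight of about 2 N and the bay around it undisturbed. I lift on, then level it.

Call:
{"fn": "carry_out", "kwargs": {
  "commands": [
    [-0.006,0,0,0,0,0],
    [-0.01,0,0,0,0,0],
    [-0.014,0,0,0,0,0],
    [-0.014,0,0,0,0,0],
    [-0.014,0,0,0,0,0],
    [-0.012,0,0,0,0,0],
    [-0.008,0,0,0,0,0],
    [0,0,0,0,0,0]
  ]
}}

```text
t: 14.55
ee_pos: [473.0, 166.2, 152.4]
orientation: [2.142, 0.033, -2.269]
ft_force: [-0.4, -0.5, -1.6]
width: 63.6
```

Run:
```python
from h import *
o=ctrl.get_obs();print(o['moment'],o['ft_force'])
plan([588,-179,150],Rn(-.11,0),15)
```

```text
[-0.02439347  0.06275929  0.02095993] [-0.36834708 -0.52721285 -1.61967384]
pos [473.  166.2 152.4] F [-0.4 -0.5 -1.6] q [0.3  0.37 1.92 0.02 0.91 1.83] w 63.578161484932714
turn deg [ 8.03  3.29 -0.19] shift mm tool [  -3.9  348.5 -104.5]
[-0.0003, 0.0232, -0.007, 0.54, 0.22, -0.01],
[-0.0002, 0.0232, -0.0072, 0.54, 0.22, -0.01],
[-0.0002, 0.0231, -0.0074, 0.54, 0.22, -0.01],
[-0.0002, 0.023, -0.0076, 0.54, 0.22, -0.01],
[-0.0002, 0.023, -0.0078, 0.54, 0.22, -0.01],
[-0.0001, 0.0229, -0.008, 0.54, 0.22, -0.01],
[-0.0001, 0.0228, -0.0083, 0.54, 0.22, -0.01],
[-0.0001, 0.0227, -0.0085, 0.54, 0.22, -0.01],
[-0.0001, 0.0226, -0.0087, 0.54, 0.22, -0.01],
[-0.0, 0.0226, -0.0089, 0.54, 0.22, -0.01],
[-0.0, 0.0225, -0.0091, 0.54, 0.22, -0.01],
[0.0, 0.0224, -0.0093, 0.54, 0.22, -0.01],
[0.0001, 0.0223, -0.0095, 0.54, 0.22, -0.01],
[0.0001, 0.0222, -0.0097, 0.54, 0.22, -0.01],
[0.0001, 0.0221, -0.0099, 0.54, 0.22, -0.01],
```

Call:
{"fn": "carry_out", "kwargs": {
  "commands": [
    [0,0.01,-0.003,0.5,0.2,0],
    [0,0.023,-0.007,0.5,0.2,0],
    [0,0.023,-0.007,0.5,0.2,0],
    [0,0.023,-0.0075,0.5,0.2,0],
    [0,0.023,-0.008,0.5,0.2,0],
    [0,0.023,-0.008,0.5,0.2,0],
    [0,0.023,-0.008,0.5,0.2,0],
    [0,0.023,-0.008,0.5,0.2,0]
  ]
}}

```text
t: 15.55
ee_pos: [527.1, -13.6, 145.2]
orientation: [-2.161, 0.051, 2.243]
ft_force: [0.4, 0.1, -1.6]
width: 64.2
```

Call:
{"fn": "carry_out", "kwargs": {
  "commands": [
    [0,0.023,-0.009,0.5,0.2,0],
    [0,0.023,-0.009,0.5,0.2,0],
    [0,0.023,-0.009,0.5,0.2,0],
    [0,0.023,-0.009,0.5,0.2,0],
    [0,0.023,-0.009,0.5,0.2,0],
    [0,0.015,-0.006,0.5,0.2,0],
    [0,0.008,-0.004,0.5,0.2,0],
    [0,0,0,0,0,0]
  ]
}}

```text
t: 16.55
ee_pos: [569.7, -164.9, 138.5]
orientation: [-2.143, 0.127, 2.19]
ft_force: [-0.4, -0.4, -1.7]
width: 63.3
```

Run:
```python
from h import *
o=ctrl.get_obs();print(o['moment'],o['ft_force'])
plan([588,-179,130],Rn(-.11,0),3)
```

```text
[ 0.06971907  0.11093133 -0.0133176 ] [-0.43677371 -0.37430831 -1.65855354]
pos [ 569.7 -164.9  138.5] F [-0.4 -0.4 -1.7] q [-0.3   0.49  1.75 -0.01  0.92  1.39] w 63.307185753726586
turn deg [-0.09  1.22 -0.37] shift mm tool [  8.1  11.9 -20. ]
[0.0027, 0.004, -0.0067, -0.03, 0.41, -0.12],
[0.0027, 0.004, -0.0066, -0.03, 0.41, -0.12],
[0.0028, 0.004, -0.0066, -0.03, 0.41, -0.12],
```

Call:
{"fn": "carry_out", "kwargs": {
  "commands": [
    [0.0005,0.004,-0.0065,0,0.45,-0.1],
    [0.0005,0.004,-0.0065,0,0.45,-0.1],
    [0.0005,0.004,-0.0065,0,0.4,-0.1],
    [0,0,0,0,0,0],
    [0,0,0,0,0,0]
  ]
}}

```text
t: 17.18
ee_pos: [588.8, -178.2, 136.6]
orientation: [-2.168, 0.119, 2.163]
ft_force: [-0.7, 0.6, -2.0]
width: 63.9
```

Run:
```python
from h import *
plan([588,-179,130],Rn(-.11,0),1)
a=snap('top','t8.png'); d=snap('scene','s8.png'); p=proj(a,[[633,-184,140]])[0].astype(int); q=proj(d,[[633,-184,120]])[0].astype(int); print('org',p,q)
c=[cv2.resize(x['pixels'][v[1]-50:v[1]+50,v[0]-50:v[0]+50],(400,400),interpolation=cv2.INTER_CUBIC) for x,v in((a,p),(d,q))]
cv2.imwrite('pics/c8.png',np.hstack(c))
```

```text
pos [ 588.8 -178.2  136.6] F [-0.7  0.6 -2. ] q [-0.31  0.51  1.71 -0.    0.91  1.37] w 63.94894025584105
turn deg [ 0.04 -0.14 -0.03] shift mm tool [6.6 0.8 0.7]
[0.0066, 0.0008, 0.0007, 0.04, -0.14, -0.03],
org [355 163] [226 259]
```

View pics/c8.png

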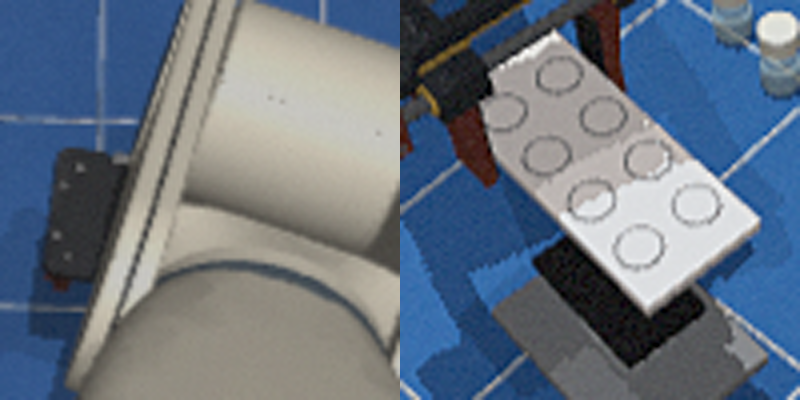

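The plate is held level above the stand, its far corners at crop (760,223) and (648,308). The black top lies below it, with corners at (534,262), (630,365) and (705,300). The top view is blocked by the arm. I'll compute from the scene camera.

Run:
```python
from h import *
from scipy.optimize import least_squares
np.set_printoptions(precision=3,suppress=True)
d=load('s8.png'); s0=load('scene0.png')
cv=lambda uv:(np.array(uv,float)-[400,0])/4+[176,209]
print('far corners', ray(d,cv([(760,224),(648,309)]),159.6), 'near', ray(d,cv([(484,98),(556,33)]),159.6))
print('stand now',ray(d,cv([(534,262),(630,366),(706,300)]),58))
hsv=cv2.cvtColor(s0['pixels'],cv2.COLOR_BGR2HSV); m=cv2.inRange(hsv,(0,0,0),(180,120,55)); n,l,st,ce=cv2.connectedComponentsWithStats(m)
u=proj(s0,[[633,-184,58]])[0].round().astype(int); k=l[u[1],u[0]]; ys,xs=np.nonzero(l==k); P=ray(s0,np.c_[xs,ys],58)[:,:2]; print('black',len(xs),P.mean(0),cv2.minAreaRect(P.astype(np.float32)))
# plate fit: x,y,yaw,pitch with centre height tied to grasp point
uv=cv([(760,224),(648,309),(484,98)]); L=np.array([[75,32,4],[75,-32,4],[-75,-32,4]])
def f(p):
    R=Ro.from_euler('ZY',[p[2],p[3]]).as_matrix(); c=np.array([p[0],p[1],155.6-45*np.sin(p[3])]); return (proj(d,(R@L.T).T+c)-uv).ravel()
s=least_squares(f,[633,-184,-.11,0]); print(s.x,s.fun)
```

```text
far corners [[ 716.741 -161.873  159.6  ]
 [ 710.093 -223.033  159.6  ]] near [[ 572.911 -194.303  159.6  ]
 [ 568.936 -145.925  159.6  ]]
stand now [[ 596.835 -205.165   58.   ]
 [ 674.681 -214.116   58.   ]
 [ 676.921 -164.795   58.   ]]
black 845 [ 637.418 -187.607] ((637.2296142578125, -187.39437866210938), (48.41173553466797, 81.41204833984375), 82.829345703125)
[ 648.918 -180.361   -0.232   -0.116] [ 2.871  0.823 -1.75  -0.972 -1.171 -0.05 ]
```

Call:
{"fn": "carry_out", "kwargs": {
  "commands": [
    [0.008,0.0005,0.0007,0,-0.1,0],
    [0.014,0.0005,0.0005,0,0,0],
    [0.014,0,0,0,0,0],
    [0.014,0,0,0,0,0],
    [0.014,0,0,0,0,0],
    [0.01,0,0,0,0,0],
    [0.005,0,0,0,0,0],
    [0,0,0,0,0,0]
  ]
}}

```text
t: 18.27
ee_pos: [586.3, -178.7, 50.5]
orientation: [-2.163, 0.118, 2.167]
ft_force: [0.3, -0.1, -1.4]
width: 63.6
```

Run:
```python
from h import *
o=ctrl.get_obs();print(o['moment'],o['ft_force'])
plan([587.3,-179.4,50],Rn(-.11,0),1)
```

```text
[0.03842346 0.09397237 0.01769848] [ 0.29268758 -0.10714525 -1.37913392]
pos [ 586.3 -178.7   50.5] F [ 0.3 -0.1 -1.4] q [-0.31  0.64  1.74 -0.    0.76  1.37] w 63.58547542496248
turn deg [0.05 0.12 0.  ] shift mm tool [ 0.5  0.6 -1.1]
[0.0005, 0.0006, -0.0011, 0.05, 0.12, 0.0],
```

Call:
{"fn": "carry_out", "kwargs": {
  "commands": [
    [0.0015,0,0,0,0.1,0],
    [0.0015,0,-0.001,0,0,0]
  ]
}}

```text
t: 18.52
ee_pos: [588.0, -179.0, 48.2]
orientation: [-2.167, 0.119, 2.164]
ft_force: [-0.4, -0.6, -1.9]
width: 63.9
```

Call:
{"fn": "carry_out", "kwargs": {
  "commands": [
    [0.0012,0,0,0,0,0]
  ]
}}

```text
t: 18.65
ee_pos: [588.4, -179.1, 47.3]
orientation: [-2.168, 0.119, 2.163]
ft_force: [0.1, -0.3, -2.9]
width: 64.0
```

Call:
{"fn": "carry_out", "kwargs": {
  "commands": [
    [0.001,0,0,0,0,0]
  ]
}}

```text
t: 18.77
ee_pos: [588.5, -179.1, 46.5]
orientation: [-2.168, 0.119, 2.163]
ft_force: [-0.1, 0.1, -1.9]
width: 63.4
```

Call:
{"fn": "carry_out", "kwargs": {
  "commands": [
    [0.001,0,0,0,0,0]
  ]
}}

```text
t: 18.9
ee_pos: [588.6, -179.2, 45.5]
orientation: [-2.169, 0.119, 2.163]
ft_force: [-0.0, 0.2, -2.9]
width: 63.3
```

Call:
{"fn": "carry_out", "kwargs": {
  "commands": [
    [0.0008,0,0,0,0,0]
  ]
}}

```text
t: 19.02
ee_pos: [588.6, -179.2, 45.1]
orientation: [-2.169, 0.119, 2.163]
ft_force: [-3.7, 0.8, 6.6]
width: 63.4
```

Call:
{"fn": "carry_out", "kwargs": {
  "commands": [
    [0.0008,0,0,0,0,0]
  ]
}}

```text
t: 19.15
ee_pos: [588.7, -179.2, 45.1]
orientation: [-2.169, 0.119, 2.162]
ft_force: [-3.0, 0.6, 8.3]
width: 63.7
```

Call:
{"fn": "carry_out", "kwargs": {
  "commands": [
    [0.0008,0,0,0,0,0]
  ]
}}

```text
t: 19.27
ee_pos: [588.9, -179.2, 45.1]
orientation: [-2.169, 0.119, 2.162]
ft_force: [-2.1, 0.9, 6.2]
width: 63.6
```

Call:
{"fn": "carry_out", "kwargs": {
  "commands": [
    [0.0008,0,0,0,0,0]
  ]
}}

```text
t: 19.4
ee_pos: [589.1, -179.3, 45.1]
orientation: [-2.17, 0.119, 2.162]
ft_force: [-3.1, 1.5, 4.9]
width: 63.7
```

Contact at TCP z≈45.1. I relax the press and release slowly.

Call:
{"fn": "carry_out", "kwargs": {
  "commands": [
    [0,0,0,0,0,0],
    [0,0,0,0,0,0]
  ]
}}

```text
t: 19.65
ee_pos: [589.2, -179.4, 45.3]
orientation: [-2.171, 0.12, 2.161]
ft_force: [0.3, 0.3, -1.2]
width: 63.8
```

Call:
{"fn": "carry_out", "kwargs": {
  "commands": [
    [0,0,0,0,0,0],
    [0,0,0,0,0,0],
    [0,0,0,0,0,0]
  ],
  "grip": 0.23
}}

```text
t: 20.02
ee_pos: [589.8, -179.6, 45.4]
orientation: [-2.172, 0.12, 2.16]
ft_force: [0.7, -0.8, 0.6]
width: 67.5
```

Call:
{"fn": "carry_out", "kwargs": {
  "commands": [
    [0,0,0,0,0,0],
    [0,0,0,0,0,0],
    [0,0,0,0,0,0],
    [0,0,0,0,0,0]
  ],
  "grip": 0
}}

```text
t: 20.52
ee_pos: [589.9, -179.6, 45.5]
orientation: [-2.172, 0.12, 2.16]
ft_force: [0.0, 0.3, -0.5]
width: 87.6
```

Clear of the plate (12 mm each side). I retreat straight up, then back towards the base so the cameras can see.

Call:
{"fn": "carry_out", "kwargs": {
  "commands": [
    [-0.006,0,0,0,0,0],
    [-0.015,0,0,0,0,0],
    [-0.025,0,0,0,0,0],
    [-0.03,0,0,0,0,0],
    [-0.03,0,0,0,0,0],
    [-0.03,0,0,0,0,0],
    [-0.03,0,0.01,0,0,0],
    [-0.01,0,0.03,0,0,0]
  ]
}}

```text
t: 21.52
ee_pos: [550.2, -175.2, 233.5]
orientation: [-2.179, 0.121, 2.155]
ft_force: [-0.4, -0.3, -0.2]
width: 87.8
```

Call:
{"fn": "carry_out", "kwargs": {
  "commands": [
    [0,0.03,0.04,0,0,0],
    [0,0.03,0.04,0,0,0],
    [0,0.03,0.04,0,0,0],
    [0,0.04,0.03,0,0,0],
    [0,0.04,0.02,0,0,0],
    [0,0.04,0,0,0,0],
    [0,0.04,0,0,0,0],
    [0,0.02,0,0,0,0]
  ]
}}

```text
t: 22.52
ee_pos: [346.0, -431.2, 244.3]
orientation: [-2.198, 0.128, 2.146]
ft_force: [0.2, 0.1, 0.4]
width: 88.2
```

Run:
```python
from h import *
np.set_printoptions(precision=3,suppress=True)
o=ctrl.get_obs();print(o['ee_pos'],o['t'])
a=snap('top','t9.png'); d=snap('scene','s9.png')
hsv=cv2.cvtColor(a['pixels'],cv2.COLOR_BGR2HSV); m=cv2.morphologyEx(cv2.inRange(hsv,(0,0,200),(180,40,255)),cv2.MORPH_CLOSE,np.ones((5,5))); n,l,st,ce=cv2.connectedComponentsWithStats(m)
u=proj(a,[[633,-184,66]])[0].round().astype(int); k=l[u[1],u[0]]; ys,xs=np.nonzero(l==k); P=ray(a,np.c_[xs,ys],66)[:,:2]; print('plate',k,len(xs),P.mean(0),cv2.minAreaRect(P.astype(np.float32)))
q=proj(d,[[633,-184,60]])[0].astype(int)
cv2.imwrite('pics/c9.png',np.hstack([cv2.resize(x['pixels'][v[1]-50:v[1]+50,v[0]-50:v[0]+50],(400,400),interpolation=cv2.INTER_CUBIC) for x,v in((a,u),(d,q))]))
```

```text
[ 345.997 -431.221  244.321] 22.525
plate 4 1605 [ 633.745 -183.21 ] ((634.4068603515625, -183.13206481933594), (61.59302520751953, 148.39202880859375), 84.37586975097656)
```

View pics/c9.png

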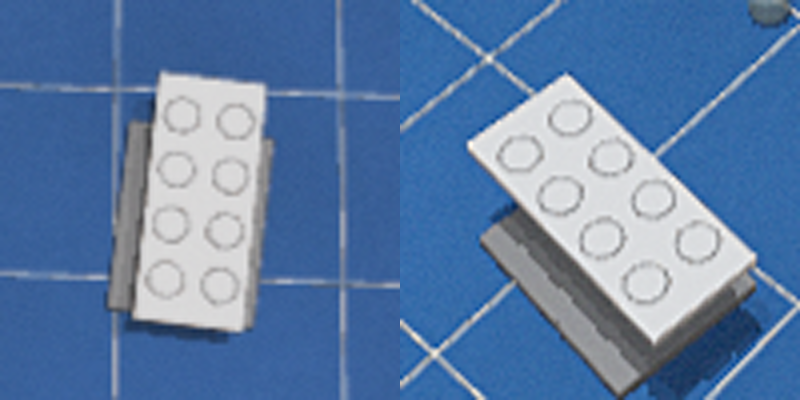

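The plate lies flat on the stand. In the same camera its centre is (634,-183) against the stand's (632.7,-183.7), and the yaws agree within about 1°. Handing in.

Call:
{"fn": "carry_out", "kwargs": {
  "commands": [
    [0,0,0,0,0,0],
    [0,0,0,0,0,0],
    [0,0,0,0,0,0],
    [0,0,0,0,0,0]
  ]
}}

```text
t: 23.12
ee_pos: [347.0, -426.9, 244.0]
orientation: [-2.198, 0.122, 2.148]
ft_force: [0.4, 0.1, 0.1]
width: 87.7
```

```bash
python3 -c "
from workcell import ctrl
print(ctrl.close_job())"
```

```text
the job is handed in; nothing more can be done
None
```

The plate is lying flat on the reading stand and the job is handed in at about 23 s; no verdict was reported.

- **Slide:** I pressed the plate down to the deck and slid it out at about 11–14 N, with one brief reading of 18 N. It overhung by about 45–50 mm.
- **Lift and placing:** I pinched the overhanging end by its long sides with no side force as the fingers met the plate, then lifted and levelled it. It touched down on the stand at about 8 N or 10 N with its own weight. These forces are the readings at the end of each move, so peaks between them were not seen.
- **Final check:** in the top camera the plate is about 2 mm from the stand's centre and lined up within about 1°, and both cameras show it lying flat. The gripper was open and well clear.
- **Disagreement:** the two cameras differed by about 4–5 mm in absolute position, so I compared plate and stand within the same camera. I did not measure the other objects again at the end; the arm's path kept clear of them and no unexpected force showed.

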